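# Put the pallet stamp away and latch its crate

## Robot

A 6-joint arm with a two-finger parallel gripper is mounted at the origin on the work surface. World frame = base frame: x ahead of the robot, y to its left, z up, the work surface at z = 0. Lengths are in m, angles in rad, forces in N, time in s.
With the tool pointing down it reaches from about 0.275 to 0.875 m from the base axis. Payload 12.5 kg.
Tool frame: the origin (TCP) lies at the very end of the fingers, on their centre line; the grasp point (between the pads) lies behind it (bot.tcp_to_grasp is the z of the grasp point in the tool frame, in m); z points along the fingers, y is the line along which they close (so a half turn about z gives the same grasp; the last joint's range is limited). The gripper opens to 85 mm and grips with 20 to 120 N. Pads are 22 mm wide; open, the fingers measure 114 mm over their backs; the gripper's body (76 mm by 85 mm) begins 54 mm behind the grasp point. The pads swing forward as they close: fully open they stand 13 mm farther back than shut.
Start: joints at [1.174, 0.351, 1.652, -0, 1.139, -0.085], TCP at [0.169, 0.523, 0.231] pointing down, gripper open.
Joint ranges: [-2.75, 2.75], [-0.79, 2.1], [0.01, 2.65], [-1.57, 4.71], [0.07, 3.14], [-2.87, 2.87]. Speed limits (rad/s): [2.22, 2.22, 2.79, 3.14, 3.14, 3.14].

## Interface

Orientations are given as a unit quaternion [w, x, y, z].
In Python, from plant import status, vision, bot gives the robot as it stands. The module is installed in compiled form; this text tells all that it offers.
- The arm moves only by the tool drive_tool, never from a script. Its argument "series" is a list of rows, each a list of 7 numbers: the shift along the tool's x, y, z normalised to -1 to 1, where 1 is 0.5 m, then the turn, a rotation vector about the tool's x, y, z normalised to -1 to 1, where 1 is 180 degrees, then the opening, from 0 (shut) to 1 (fully open). A call has exactly 10 rows; each row shifts and turns the commanded pose from where the row before left it, along the tool's axes as they then stand; what a row does not reach is not made up. A row lasts 1/8 s, in which the tool goes at most 62.5 mm and 10.7 degrees, less where a joint would pass 70% of its speed; a pose out of reach is approached as far as the arm can. A call with a number of a shift or a turn outside -1 to 1 is refused whole. A call with a gripper value outside its range is refused whole. The fingers move at their own pace and stop on an object; the grip force is fixed at half the most. Time passes only in rows, so rows that do not move let the fingers close, or fill a call up. It gives the time, the measured TCP pose, the force, the opening and the grip force at its end, in the units of the state.
- status.sense(): the state, without advancing time (a new reading comes with each control period).
- vision.camera(name): name is "scene" or "top" or "wrist"; returns (picture, depth): 384x512x3 uint8, blue, green, red; 384x512 float32, m along the optical axis (not along the pixel's ray), 0 where there is no reading.
- vision.camera_info(name): a dict with "fx", "fy", "cx", "cy" (pixels), "eye" and "attitude" of the camera in the world. Camera axes: x right, y down, z forward; pixel columns grow to the right and rows downward; lengths in m; the calibration is good to about 2 mm. The wrist camera is an equidistant fisheye: a pixel r from the principal point sees the ray r / f radians off the axis. A picture is of the moment at which its call begins: read the wrist's pose just before it. camera_info takes no time and is no camera call; for the wrist camera it gives the pose at the moment of the call.
- bot.job_done(): hands the job in; it is judged then, once.
The state is a dict: "t": time; "joints": joint angles; "joint_vel": joint speeds; "joint_efforts": joint torques, N m; "position": TCP position; "eef_rot": TCP orientation; "wrist_force": force on the tool from outside, world axes, zero at the start; "moment": the same for the moment, N m; "grip_width": finger opening in m; "grip_force": force on a finger pad.
Only numpy, scipy, OpenCV 4.12 (cv2) and the standard library are available. Lean on these libraries where they do the work, as an engineer would, in place of code of your own. Each camera call takes 0.05 s, during which the arm holds its last target. There are 200 camera calls.

## Task

Put the hand stamp away, rubber face down, in the empty bay of the open plywood crate, lowering it in rather than dropping it. Then shut the lid fully, and last of all swing the steel hasp over the catch until it lies flat on the lid. Leave the other things on the bench where they are.

Things in the scene. Friction and masses are not known exactly. Their poses are not given: they have to be found in the camera images.
- stamp: loose wooden hand stamp, 0.25 kg: a flat base 110 (x) x 80 (y) x 24 mm high with a black rubber underside, and on its middle an upright block handle 28 (x) x 60 (y) mm that rises from 24 to 61 mm: grip it across its 28 mm. Origin at the centre of the underside; z up. A half turn about z makes no difference. It stands on the bench, right of the crate
- crate: plywood crate fixed to the bench, 140 (x) x 200 (y) x 74 mm high without lid; walls 9, floor 8 mm thick. Origin under its centre, on the bench; x points roughly to the robot's left. Lid hinged along the +x rim, hasp on the middle of the -x wall. A partition (54 mm high, y = -7 to -1 mm) makes two bays: on the -y side an ink jar and a small block, on the +y side it is empty
- bay (a point): centre of the empty bay, on the crate's inner floor (8 mm above the bench), axes as the crate's. The bay is 122 mm along x and 92 mm along y, 66 mm deep, so that the stamp fits with 6 mm to spare on every side when its x axis lies along the crate's x axis
- lid (a joint): hinge angle of the lid, rad: 0 shut (flat on the crate), 1.57 upright, at most 1.95. The hinge is stiff: the lid stays where it is left. The lid is a board 140 (from hinge to free edge) x 200 x 8 mm; shut, its upper face is 82 mm above the bench. Push it shut from outside with about 4 N
- lid_hinge (a point): middle of the lid's hinge line, 74 mm above the bench, at the lower face of the lid, axes as the crate's (the hinge runs along y; the shut lid reaches 140 mm to -x from here)
- lid_edge (a point): middle of the lid's free edge, on its upper (outer) face; moves with the lid
- catch (a point): top of the catch, a steel staple on the lid's upper face, 22 mm tall, 22 mm long along x, 6 mm thick, on the lid's centre line 98 mm from the hinge line; moves with the lid
- hasp (a joint): hinge angle of the hasp, rad: 0 when it lies flat on the shut lid with the catch through its slot, 1.57 standing straight up, larger when it leans outward, away from the lid; at most 2.6. Stiff: it stays where it is left, about 2 N at its end moves it
- hasp_hinge (a point): middle of the hasp's hinge line, on the crate's -x wall 84 mm above the bench, axes as the crate's. The hasp is a steel strap 107 mm long from here, 42 mm wide (along y), 5 mm thick, with a slot from 37 to 70 mm, a solid part from 70 to 102 mm, and a lip at its end that stands 16 mm up from its lower face when it lies flat
- hasp_end (a point): middle of the hasp's upper face at its end, 105 mm from the hinge line; moves with the hasp
- pallet_block: bystander: plain wood block 100 x 78 x 70 mm without a handle, origin under its centre
- nail_jar: bystander: grey jar, 68 mm across, 70 mm high, origin under its centre
- hammer: bystander: hammer about 300 mm long lying on the bench, left of the crate
Things that resemble listed ones, but are neither listed nor needed, are in the scene too. Of the things like the crate, leave any that is purple; of the rest the larger one is meant.

How it is judged:
By the outcome, as a careful person would: the job done as asked, in the order asked, and still so for the second after the job is handed in, with the robot touching nothing.
It also fails if it takes over 64 s, if anything falls off the work surface, if the arm or the gripper's body presses on something with over 40 N, if the wrist force passes 120 N, or if a joint passes its speed limit or range.

## Working session

There is one attempt and no reset: what is moved stays moved. The work goes in short steps, Python scripts to look and compute and a tool call to move; the robot and the scene stay as the last step left them, time stands still between calls to the robot, and variables do not carry over. Pictures are saved under pics/ and viewed, at most 10 in all, crops included, and the job is handed in when it is done.

Besides the shell and the picture viewer there is one more tool, called after "Emit:" by a JSON object that holds its "name" and its "arguments". drive_tool: Moves the arm, as the interface text tells. Its arguments: {"type":"object","properties":{"series":{"type":"array"}},"required":["series"]}

```bash
mkdir -p pics
cat > h.py <<'E'
import numpy as np, cv2
from scipy.spatial.transform import Rotation as R
from plant import status, vision, bot
def rot(q): 
    q=np.array(q,float)
    return q if q.shape==(3,3) else R.from_quat([q[1],q[2],q[3],q[0]]).as_matrix()
def cloud(name):
    i=vision.camera_info(name); im,d=vision.camera(name)
    v,u=np.mgrid[0:384,0:512]
    P=np.stack([(u-i['cx'])/i['fx']*d,(v-i['cy'])/i['fy']*d,d],-1)@rot(i['attitude']).T+np.array(i['eye'])
    P[d==0]=np.nan
    return im,P
E
python3 - <<'E'
from h import *
s=status.sense(); print({k:np.round(v,3).tolist() for k,v in s.items()}, bot.tcp_to_grasp)
for n in ("scene","top"):
    print(vision.camera_info(n)); im,P=cloud(n); np.savez(n+"0.npz",im=im,P=P)
    cv2.imwrite(f"pics/{n}0.png",cv2.resize(im,(768,576)))
E
```

```text
{'t': 0.0, 'joints': [1.174, 0.351, 1.652, -0.0, 1.139, -0.085], 'joint_vel': [-0.0, 0.001, -0.002, 0.001, 0.0, 0.0], 'joint_efforts': [0.001, -50.609, -29.142, -0.0, 0.004, 0.0], 'position': [0.169, 0.523, 0.231], 'eef_rot': [-0.0, 0.155, 0.988, -0.001], 'wrist_force': [-0.281, -0.389, 0.751], 'moment': [-0.01, -0.008, 0.005], 'grip_force': 0.0, 'grip_width': 0.085} -0.0187
{'fx': 442.9728156483216, 'fy': 442.9728156483216, 'cx': 264.05996791336514, 'cy': 192.61426338660303, 'eye': array([1.00490678, 0.70629578, 0.71292001]), 'attitude': array([-0.14850472,  0.30261269,  0.83153317, -0.44150254])}
{'fx': 460.0036499855787, 'fy': 460.0036499855787, 'cx': 255.32113538918063, 'cy': 196.91644687535882, 'eye': array([ 0.29526917, -0.01025668,  1.47376267]), 'attitude': array([-0.02725804,  0.70730391, -0.70599174,  0.0235338 ])}
```

View pics/scene0.png

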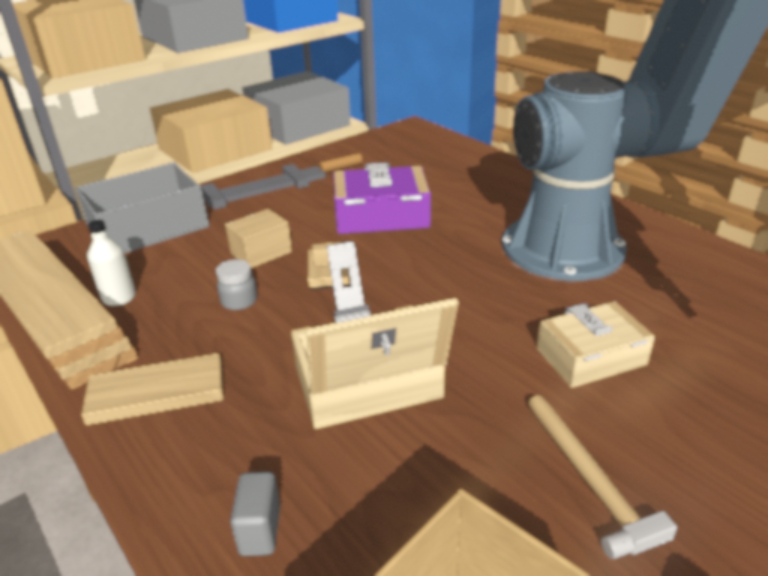

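View pics/top0.png

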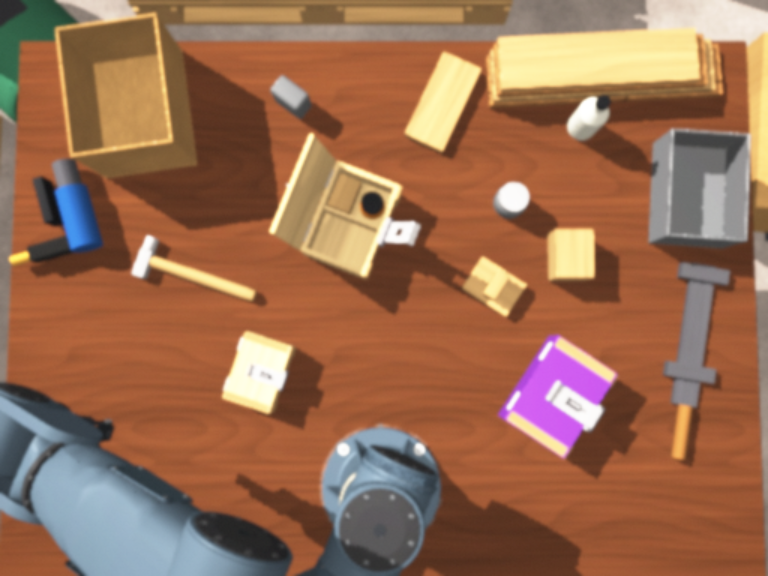

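The scene shows the open crate (top view ~(340,215)), with its lid open on the left, the empty bay at (340,242) and the hasp leaning out at (400,232).

Stamp candidates in the 768-scale top view: a handled block at (495,285), a plain block at (572,253) (pallet_block) and a plank at (443,100). I choose (495,285).

Crate candidates: the open plywood one at (340,215), a small closed one at (258,372) and a purple one at (560,395). I choose the open, larger one.

Run:
```python
from h import *
z=np.load("top0.npz"); im,P=z['im'],z['P']
c=im[80:225,170:360]; cv2.imwrite("pics/crop.png",cv2.resize(c,(760,580),interpolation=cv2.INTER_CUBIC))
v,u=np.mgrid[0:384,0:512]
def rect(m,label):
    m=cv2.morphologyEx(m.astype(np.uint8),cv2.MORPH_OPEN,np.ones((2,2)))>0
    p=P[m]; r=cv2.minAreaRect((p[:,:2]*1000).astype(np.float32)); print(label,len(p),np.round(r[0],1),np.round(r[1],1),round(r[2],1),'z med',np.median(p[:,2]).round(4))
box=lambda a,b,c,d:(u>a)&(u<b)&(v>c)&(v<d)
st=box(300,358,165,217)
rect(st&(P[...,2]>.012)&(P[...,2]<.07),'stamp all'); rect(st&(P[...,2]>.05)&(P[...,2]<.07),'handle')
h=P[st&(P[...,2]>.012)][:,2]; print(np.histogram(h,bins=np.arange(.01,.075,.005)))
cr=box(170,290,85,195)
rect(cr&(P[...,2]>.066)&(P[...,2]<.080),'rim')
rect(cr&(P[...,2]>.055)&(P[...,2]<.26),'all hi')
m=cr&(P[...,2]>.085); 
print('max z lid',np.nanmax(P[cr][:,2])); 
for zz in np.arange(.08,.26,.02):
    q=P[cr&(P[...,2]>zz)&(P[...,2]<zz+.01)]; print(zz.round(2),len(q),q.mean(0).round(3) if len(q) else '', q.min(0).round(3) if len(q) else '',q.max(0).round(3) if len(q) else '')
```

```text
stamp all 895 [ 418.9 -241.1] [113.3  81.2] 57.2 z med 0.026
handle 177 [ 420.8 -242.5] [31. 65.] 56.0 z med 0.0612
(array([  3,  49, 296, 301,  56,   4,   2,   8,   1,  53,  98,  25]), array([0.01 , 0.015, 0.02 , 0.025, 0.03 , 0.035, 0.04 , 0.045, 0.05 ,
       0.055, 0.06 , 0.065, 0.07 ]))
rim 671 [560.9  60.2] [145.  211.1] 68.8 z med nan
all hi 2994 [557.7  93.8] [280.9 218.9] 49.7 z med nan
max z lid 0.2151959025774175
0.08 179 [0.56  0.082 0.084] [ 0.447 -0.029  0.08 ] [0.676 0.168 0.09 ]
0.1 111 [0.576 0.106 0.105] [ 0.493 -0.029  0.1  ] [0.679 0.173 0.11 ]
0.12 112 [0.577 0.115 0.125] [ 0.496 -0.037  0.12 ] [0.68  0.182 0.13 ]
0.14 119 [0.577 0.13  0.145] [ 0.498 -0.043  0.14 ] [0.681 0.188 0.15 ]
0.16 125 [0.578 0.123 0.165] [ 0.493 -0.054  0.16 ] [0.686 0.193 0.17 ]
0.18 164 [0.573 0.112 0.184] [ 0.491 -0.065  0.18 ] [0.686 0.195 0.19 ]
0.2 212 [0.598 0.165 0.206] [0.504 0.125 0.2  ] [0.689 0.206 0.21 ]
0.22 0   
0.24 0
```

View pics/crop.png

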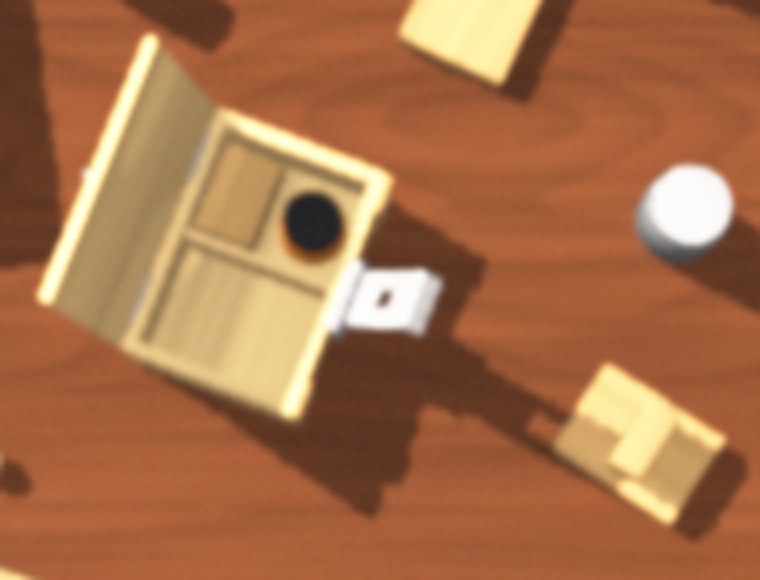

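The crop confirms both choices: the handled stamp at crop (645,445), and the crate rim corners at about (222,108), (390,178), (297,418) and (127,347). Next I fit the crate pose, lid angle and hasp angle.

```bash
cat > fit.py <<'E'
from h import *
from scipy.optimize import least_squares
i=vision.camera_info('top'); A=rot(i['attitude'])
def proj(X):
    c=(X-i['eye'])@A; return c[:,:2]/c[:,2:]*i['fx']+[i['cx'],i['cy']]
z=np.load("top0.npz"); im,P=z['im'],z['P']
g=cv2.GaussianBlur(im,(0,0),.5).astype(np.float32).sum(2)
def fit(L,W,zt,p0,edges,w=4):
    # maximise gradient across outline edges: find per-sample edge peak along normal, robust LSQ
    def pts(p):
        c,s=np.cos(p[2]),np.sin(p[2]); o=[];n=[]
        for ax,sg in edges:
            t=np.linspace(-.42,.42,40)
            a=np.stack([np.full(40,sg*L/2),t*W],1) if ax==0 else np.stack([t*L,np.full(40,sg*W/2)],1)
            nn=np.zeros((40,2)); nn[:,ax]=sg
            Rm=np.array([[c,-s],[s,c]]); o.append(a@Rm.T+p[:2]); n.append(nn@Rm.T)
        return np.vstack(o),np.vstack(n)
    p=np.array(p0,float)
    for it in range(6):
        X,n=pts(p); ds=np.arange(-.009,.0091,.0005)
        S=np.stack([ (lambda q:cv2.remap(g,q[:,:1].astype(np.float32),q[:,1:].astype(np.float32),cv2.INTER_CUBIC)[:,0])(proj(np.c_[X+d*n,np.full(len(X),zt)])) for d in ds],1)
        G=-np.gradient(S,axis=1); k=G.argmax(1); ok=(G.max(1)>.3*np.median(G.max(1)))&(k>0)&(k<len(ds)-1)
        T=X+ds[k][:,None]*n
        f=lambda q:(((T-pts(q)[0])*pts(q)[1]).sum(1))[ok]
        r=least_squares(f,p,loss='soft_l1',f_scale=.001); p=r.x
    print('fit',np.round(p[:2],4),np.degrees(p[2]).round(2),'rms mm',(1e3*np.median(np.abs(r.fun))).round(2),ok.sum())
    return p
if __name__=="__main__":
    K=np.array([(222,108),(390,178),(297,418),(127,347)])/4+[170,80]-.4
    d=np.c_[(K-[i['cx'],i['cy']])/i['fx'],np.ones(4)]@A.T
    X=(i['eye']+d*((.074-i['eye'][2])/d[:,2])[:,None])[:,:2]; print(X.round(4), np.linalg.norm(np.diff(X,axis=0),axis=1).round(3))
    p0=[*X.mean(0),np.radians(67.3)]
    p=fit(.14,.2,.074,p0,[(0,-1),(1,1),(1,-1)])
    s=fit(.11,.08,.024,[.419,-.241,np.radians(57)],[(0,1),(0,-1),(1,1),(1,-1)])
    fit(.028,.06,.061,s,[(0,1),(0,-1),(1,1),(1,-1)])
    c,sn=np.cos(p[2]),np.sin(p[2])
    for n in('top','scene'):
        Q=np.load(n+'0.npz')['P'].reshape(-1,3); Q=Q[np.isfinite(Q).all(1)]; q=Q-[p[0],p[1],0]; q=q@np.array([[c,-sn,0],[sn,c,0],[0,0,1]])
        l=q[(q[:,0]>.06)&(q[:,0]<.16)&(abs(q[:,1])<.09)&(q[:,2]>.09)]
        h=q[(q[:,0]<-.075)&(q[:,0]>-.2)&(abs(q[:,1])<.021)&(q[:,2]>.09)]
        for nm,m in(('lid',l),('hasp',h)):
            if len(m)<20: continue
            for lo in np.arange(.09,.22,.02):
                b=m[(m[:,2]>=lo)&(m[:,2]<lo+.02)]
                if len(b): print(n,nm,lo.round(2),len(b),np.median(b,0).round(4))
E
python3 fit.py
```

```text
[[ 0.6762  0.0914]
 [ 0.6213 -0.0387]
 [ 0.4352  0.0324]
 [ 0.4897  0.163 ]] [0.141 0.199 0.142]
fit [0.5548 0.0609] 68.62 rms mm 2.47 120
fit [ 0.4212 -0.2358] 56.78 rms mm 1.36 160
fit [ 0.4241 -0.236 ] 57.57 rms mm 1.43 131
top lid 0.09 170 [0.0817 0.0001 0.0995]
top lid 0.11 179 [ 0.087  -0.0024  0.1192]
top lid 0.13 198 [0.0927 0.004  0.1399]
top lid 0.15 184 [ 0.0977 -0.0013  0.1601]
top lid 0.17 216 [ 0.1029 -0.0003  0.1808]
top lid 0.19 298 [ 1.096e-01 -2.000e-04  2.042e-01]
top lid 0.21 72 [0.1124 0.0011 0.2115]
top hasp 0.09 50 [-0.0827 -0.      0.0972]
top hasp 0.11 38 [-0.0936 -0.0006  0.1192]
top hasp 0.13 23 [-0.1034  0.0096  0.141 ]
top hasp 0.15 40 [-0.1121  0.0005  0.1595]
top hasp 0.17 102 [-0.1263  0.0007  0.1785]
scene lid 0.09 461 [ 0.0891 -0.0035  0.0996]
scene lid 0.11 471 [ 0.0943 -0.0044  0.1198]
scene lid 0.13 487 [ 0.0997 -0.0053  0.1397]
scene lid 0.15 540 [ 0.1055 -0.0046  0.1603]
scene lid 0.17 600 [ 0.1109 -0.001   0.18  ]
scene lid 0.19 801 [ 0.115  -0.0038  0.2034]
scene lid 0.21 13 [ 0.1143 -0.0006  0.2102]
scene hasp 0.09 149 [-0.0855  0.0001  0.0995]
scene hasp 0.11 125 [-0.0941 -0.0004  0.1172]
scene hasp 0.13 109 [-0.1052 -0.0061  0.1403]
scene hasp 0.15 150 [-0.1139  0.0004  0.1597]
scene hasp 0.17 103 [-0.1211  0.0004  0.1755]
```

```bash
cat > go.py <<'E'
# go.py x y z yaw(deg of tool y, tool down): total shift in tool axes and turn, normalised units
import sys; from h import *
x,y,z,yaw=map(float,sys.argv[1:5]); s=status.sense(); T=rot(s['eef_rot'])
sh=T.T@(np.array([x,y,z])-s['position'])/.5
a=np.radians(yaw); Y=np.array([np.cos(a),np.sin(a),0]); Z=np.array([0,0,-1.]); G=np.stack([np.cross(Y,Z),Y,Z],1)
tr=R.from_matrix(T.T@G).as_rotvec()/np.pi
print('t',round(s['t'],2),'pos',np.round(s['position'],4),'yaw',np.degrees(np.arctan2(T[1,1],T[0,1])).round(2),'shift',sh.round(4),'(m',round(float(np.linalg.norm(sh)*.5),3),') turn',tr.round(4),'F',np.round(s['wrist_force'],1),'w',round(s['grip_width'],4))
E
python3 go.py .42 -.239 .2 57.2; python3 -c "
from h import *
print(vision.camera_info('wrist'))"
```

```text
t 0.1 pos [0.1686 0.5232 0.2308] yaw 72.14 shift [-0.9463 -1.2966  0.0629] (m 0.803 ) turn [-0.0003  0.      0.083 ] F [-0.1 -0.2 -0.8] w 0.0852
{'fx': 297.3186396354542, 'fy': 297.3186396354542, 'cx': 250.57653101918234, 'cy': 192.30639873543834, 'eye': array([0.0881625 , 0.54826408, 0.37404752]), 'attitude': array([0.13452341, 0.79728398, 0.58034325, 0.0971773 ])}
```

Emit:
{"name": "drive_tool", "arguments": {"series": [[-0.0526,-0.072,0.003,0,0,0,1],[-0.0526,-0.072,0.003,0,0,0,1],[-0.0526,-0.072,0.003,0,0,0,1],[-0.0526,-0.072,0.003,0,0,0,1],[-0.0526,-0.072,0.003,0,0,0,1],[-0.0526,-0.072,0.003,0,0,0,1],[-0.0526,-0.072,0.003,0,0,0,1],[-0.0526,-0.072,0.003,0,0,0,1],[-0.0526,-0.072,0.003,0,0,0,1],[-0.0526,-0.072,0.003,0,0,0,1]]}}

```text
t: 1.35
position: [0.3087, 0.0988, 0.2163]
eef_rot: [0.0, 0.155, 0.988, 0.0]
wrist_force: [0.5, 0.0, -0.1]
grip_width: 0.0855
grip_force: 0.0
```

Emit:
{"name": "drive_tool", "arguments": {"series": [[-0.0526,-0.072,0.004,0,0,0,1],[-0.0526,-0.072,0.004,0,0,0,1],[-0.0526,-0.072,0.004,0,0,0,1],[-0.0526,-0.072,0.004,0,0,0,1],[-0.0526,-0.072,0.004,0,0,0,1],[-0.0526,-0.072,0.004,0,0,0,1],[-0.0526,-0.072,0.004,0,0,0,1],[-0.0526,-0.072,0.004,0,0,0,1],[0,0,0,0,0,0.0415,1],[0,0,0,0,0,0.0415,1]]}}

```text
t: 2.6
position: [0.4202, -0.2388, 0.1998]
eef_rot: [-0.001, 0.285, 0.959, 0.0]
wrist_force: [0.0, -0.1, 0.5]
grip_width: 0.0851
grip_force: 0.0
```

```bash
cat >> h.py <<'E'
def wcloud():
    i=vision.camera_info('wrist'); im,d=vision.camera('wrist')
    v,u=np.mgrid[0:384,0:512]; dx,dy=u-i['cx'],v-i['cy']; r=np.hypot(dx,dy)+1e-9; th=r/i['fx']
    P=np.stack([dx/r*np.tan(th)*d,dy/r*np.tan(th)*d,d],-1)@rot(i['attitude']).T+np.array(i['eye'])
    P[(d==0)|(th>1.3)]=np.nan
    return im,P
E
python3 go.py .42 -.239 .2 57.2
python3 - <<'E'
from h import *
im,P=wcloud(); np.savez('w1.npz',im=im,P=P); cv2.imwrite('pics/w1.png',im)
B=(P[...,0]>.33)&(P[...,0]<.5)&(P[...,1]>-.33)&(P[...,1]<-.15)
for lo,hi in((.014,.034),(.054,.068),(.014,.068)):
    m=(B&(P[...,2]>lo)&(P[...,2]<hi)).astype(np.uint8); n,l,st,_=cv2.connectedComponentsWithStats(m); k=1+st[1:,4].argmax()
    q=P[l==k]; r=cv2.minAreaRect((q[:,:2]*1000).astype(np.float32)); print(lo,hi,len(q),np.round(r[0],1),np.round(r[1],1),round(r[2],1),np.median(q,0).round(4))
E
```

```text
t 2.6 pos [ 0.4202 -0.2388  0.1998] yaw 56.9 shift [ 0.0002 -0.0005 -0.0005] (m 0.0 ) turn [ 0.     -0.0004 -0.0017] F [ 0.  -0.1  0.5] w 0.0851
0.014 0.034 5178 [ 420.4 -238.5] [111.   80.2] 56.7 [ 0.4165 -0.2329  0.0246]
0.054 0.068 1624 [ 419.9 -238.3] [27.8 59.6] 56.3 [ 0.4179 -0.2375  0.0614]
0.014 0.068 6893 [ 420.4 -238.5] [111.   80.2] 56.7 [ 0.4166 -0.2351  0.025 ]
```

View pics/w1.png

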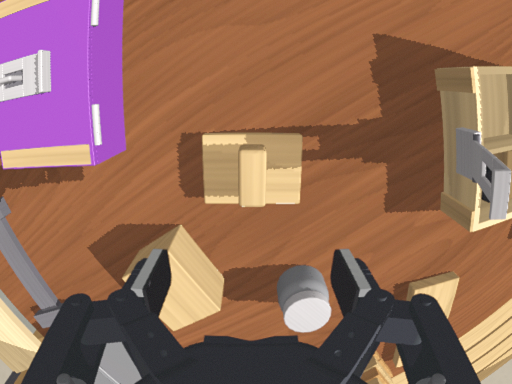

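The wrist view shows the stamp centred at pixel (252,168), and its measured size matches, so I go down and grip.

Emit:
{"name": "drive_tool", "arguments": {"series": [[0,0,0.08,0,0,0,1],[0,0,0.08,0,0,0,1],[0,0,0.08,0,0,0,1],[0,0,0.06,0,0,0,1],[0,0,0.04,0,0,0,1],[0,0,0,0,0,0,0],[0,0,0,0,0,0,0],[0,0,0,0,0,0,0],[0,0,0,0,0,0,0],[0,0,0,0,0,0,0]]}}

```text
t: 3.9
position: [0.421, -0.2389, 0.0314]
eef_rot: [0.001, 0.282, 0.959, -0.0]
wrist_force: [-1.6, -0.0, 7.2]
grip_width: 0.0272
grip_force: 60.3
```

Emit:
{"name": "drive_tool", "arguments": {"series": [[0,0,0,0,0,0,0],[0,0,0,0,0,0,0],[0,0,-0.02,0,0,0,0],[0,0,-0.06,0,0,0,0],[0,0,-0.1,0,0,0,0],[0,0,-0.1,0,0,0,0],[0,0,-0.1,0,0,0,0],[0,0,-0.06,0,0,0,0],[0,0,0,0,0,0,0],[0,0,0,0,0,0,0]]}}

```text
t: 5.15
position: [0.4199, -0.2381, 0.2492]
eef_rot: [-0.001, 0.282, 0.959, 0.0]
wrist_force: [-0.4, -0.1, -3.0]
grip_width: 0.0269
grip_force: 59.6
```

```bash
python3 go.py .5133 .078 .25 68.5
```

```text
t 5.15 pos [ 0.4199 -0.2381  0.2492] yaw 57.2 shift [ 0.1853  0.6326 -0.0013] (m 0.33 ) turn [ 0.0001 -0.0005 -0.0628] F [-0.4 -0.1 -3. ] w 0.0269
```

Emit:
{"name": "drive_tool", "arguments": {"series": [[0.0232,0.0791,0,0,0,0,0],[0.0232,0.0791,0,0,0,0,0],[0.0232,0.0791,0,0,0,0,0],[0.0232,0.0791,0,0,0,0,0],[0.0232,0.0791,0,0,0,0,0],[0.0232,0.0791,0,0,0,0,0],[0.0232,0.0791,0,0,0,0,0],[0.0232,0.0791,0,0,0,0,0],[0,0,0,0,0,-0.0314,0],[0,0,0,0,0,-0.0314,0]]}}

```text
t: 6.4
position: [0.5131, 0.0782, 0.2483]
eef_rot: [-0.002, 0.184, 0.983, -0.0]
wrist_force: [-0.3, 0.1, -2.2]
grip_width: 0.0269
grip_force: 60.1
```

```bash
cat > look.py <<'E'
from h import *
im,P=wcloud(); np.savez('w2.npz',im=im,P=P); cv2.imwrite('pics/w2.png',im)
c0=np.array([.5552,.0615,0]); a=np.radians(68.5); M=np.array([[np.cos(a),-np.sin(a),0],[np.sin(a),np.cos(a),0],[0,0,1]])
q=(P-c0)@M; np.save('q2.npy',q)
r=q[(q[...,2]>.069)&(q[...,2]<.079)&(abs(q[...,0])<.085)&(abs(q[...,1])<.115)]
print(len(r)); 
for ax,o in((0,1),(1,0)):
  for sg in(-1,1):
    e=r[(r[:,ax]*sg>(.055 if ax==0 else .085))&(abs(r[:,o])<(.09 if ax==0 else .06))]
    bins=np.arange(-.09,.0901,.01); res=[]
    for b in bins:
        k=e[abs(e[:,o]-b)<.005]
        if len(k)>5: res.append((b,np.percentile(k[:,ax],5),np.percentile(k[:,ax],95)))
    res=np.array(res)
    if len(res)>3: print('xy'[ax],sg,len(res),'lo',np.median(res[:,1]).round(4),'hi',np.median(res[:,2]).round(4),'slope deg',np.degrees(np.polyfit(res[:,0],res[:,1:].mean(1),1)[0]).round(2))
# stamp base in hand: relative to tool
s=status.sense(); b=P[(P[...,2]>s['position'][2]-.015)&(P[...,2]<s['position'][2]+.002)]
b=b[np.hypot(b[:,0]-s['position'][0],b[:,1]-s['position'][1])<.09]
if len(b)>50:
    rr=cv2.minAreaRect((b[:,:2]*1000).astype(np.float32)); print('stamp',len(b),rr,np.median(b[:,2]))
E
python3 look.py; python3 go.py .5133 .078 .25 68.5
```

```text
2023
x -1 5 lo -0.071 hi -0.0592 slope deg -4.8
x 1 5 lo 0.0629 hi 0.0726 slope deg 0.38
y 1 13 lo 0.0907 hi 0.0994 slope deg 0.24
stamp 13490 ((509.2339172363281, 78.68836975097656), (110.62445068359375, 75.45840454101562), 68.53495025634766) 0.24155141842802655
t 6.45 pos [0.5131 0.078  0.2483] yaw 68.99 shift [-0.0003  0.0002 -0.0033] (m 0.002 ) turn [-0.0005 -0.001   0.0027] F [ 0.3  0.4 -2.8] w 0.0274
```

View pics/w2.png

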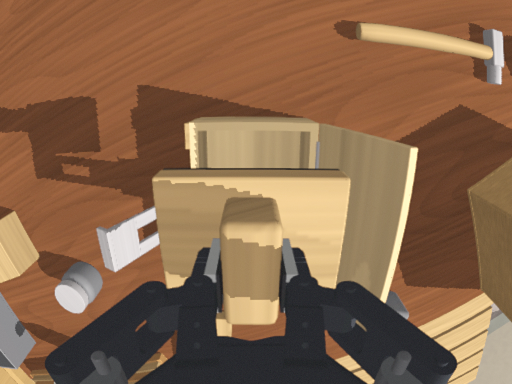

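The stamp is held at (250,240), square with the crate, and the crate's far rim is at (255,125). I lower it to just above the rim and measure again.

Emit:
{"name": "drive_tool", "arguments": {"series": [[-0.0039,0.0028,0.02,0,0,0,0],[0,0,0.04,0,0,0,0],[0,0,0.05,0,0,0,0],[0,0,0.05,0,0,0,0],[0,0,0.05,0,0,0,0],[0,0,0.03,0,0,0,0],[0,0,0.016,0,0,0,0],[0,0,0,0,0,0,0],[0,0,0,0,0,0,0],[0,0,0,0,0,0,0]]}}

```text
t: 7.7
position: [0.5166, 0.0783, 0.1229]
eef_rot: [0.001, 0.187, 0.982, 0.0]
wrist_force: [0.2, -0.4, -3.6]
grip_width: 0.027
grip_force: 60.1
```

```bash
sed -i "s/w2/w3/g;s/q2/q3/" look.py; python3 look.py; python3 go.py .5154 .0786 .0404 68.7
```

```text
4910
x -1 10 lo -0.0724 hi -0.0681 slope deg 1.42
x 1 14 lo 0.0697 hi 0.073 slope deg -0.8
y 1 13 lo 0.0912 hi 0.0996 slope deg 0.45
stamp 15564 ((521.2435302734375, 91.9915542602539), (141.09486389160156, 83.5298843383789), 68.2566909790039) 0.11612670390504183
t 7.75 pos [0.5165 0.0783 0.1228] yaw 68.5 shift [ 0.0023 -0.0004  0.1648] (m 0.082 ) turn [ 0.0001  0.0003 -0.0011] F [ 0.4 -0.8 -2.1] w 0.0271
```

View pics/w3.png

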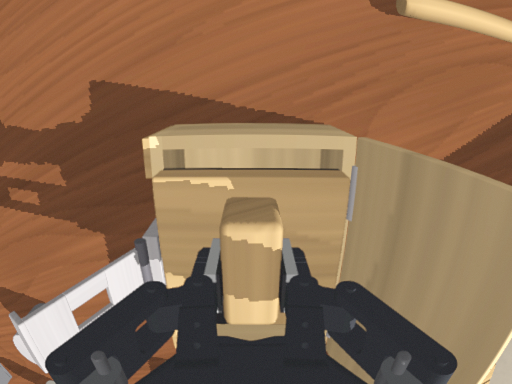

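Run:
```python
from h import *
q=np.load('q3.npy'); s=status.sense()
r=q[(q[...,2]>.069)&(q[...,2]<.079)&(abs(q[...,0])<.085)&(q[...,1]>.084)&(q[...,1]<.105)]
a=np.percentile(r[:,0],[.5,99.5]);b=np.percentile(r[:,1],[1,99]); print('near rim x',a.round(4),a.mean().round(4),'y',b.round(4),b.mean().round(4),'angle',cv2.minAreaRect((r[:,:2]*1e3).astype(np.float32)))
t=np.array(s['position'])-[.5552,.0615,0]; c,sn=np.cos(np.radians(68.5)),np.sin(np.radians(68.5)); print('tcp crate',(c*t[0]+sn*t[1]).round(4),(-sn*t[0]+c*t[1]).round(4))
z=s['position'][2]-.0314+.024
m=(abs(q[...,2]-z)<.006)&(abs(q[...,0])<.063)&(q[...,1]<.1)&(q[...,1]>.03); e=q[m]
print('base',len(e),'x',np.percentile(e[:,0],[.5,1,99,99.5]).round(4),'y',np.percentile(e[:,1],[1,95,99,99.5]).round(4), np.median(e[:,2]).round(4),z.round(4))
k=e[(e[:,1]>.07)]; print('near part',np.percentile(k[:,0],[.5,99.5]).round(4)); 
B=[(b,np.max(k[abs(k[:,0]-b)<.003][:,1])) for b in np.arange(-.048,.049,.008)]; print(np.degrees(np.polyfit(*np.array(B).T,1)[0]),np.median([x[1] for x in B]))
```

```text
near rim x [-0.0724  0.0733] 0.0004 y [0.0847 0.0998] 0.0923 angle ((2.4383544921875, 92.05361938476562), (152.434326171875, 16.07476806640625), 0.011685671284794807)
tcp crate 0.0015 0.0422
base 11994 x [-0.0534 -0.0529  0.0538  0.0543] y [0.0314 0.0827 0.0832 0.0833] 0.1161 0.1154
near part [-0.0532  0.0541]
-0.28735995366341277 0.08334373213090941
```

The fit is 1.7 mm low in crate y, so I correct that while lowering, stopping just above the floor.

Emit:
{"name": "drive_tool", "arguments": {"series": [[0.0032,0,0,0,0,-0.0022,0],[0,0,0,0,0,0,0],[0,0,0.03,0,0,0,0],[0,0,0.03,0,0,0,0],[0,0,0.03,0,0,0,0],[0,0,0.03,0,0,0,0],[0,0,0.02,0,0,0,0],[0,0,0.01,0,0,0,0],[0,0,0.01,0,0,0,0],[0,0,0,0,0,0,0]]}}

```text
t: 9.0
position: [0.5147, 0.0789, 0.0422]
eef_rot: [-0.0, 0.183, 0.983, -0.0]
wrist_force: [-0.1, -0.1, -3.7]
grip_width: 0.0271
grip_force: 60.2
```

Emit:
{"name": "drive_tool", "arguments": {"series": [[0,0,0.003,0,0,0,0],[0,0,0.002,0,0,0,0],[0,0,0.002,0,0,0,0],[0,0,0,0,0,0,0],[0,0,0,0,0,0,0],[0,0,0,0,0,0,0],[0,0,0,0,0,0,0],[0,0,0,0,0,0,0],[0,0,0,0,0,0,0],[0,0,0,0,0,0,0]]}}

```text
t: 10.25
position: [0.5148, 0.0789, 0.0394]
eef_rot: [0.0, 0.183, 0.983, 0.0]
wrist_force: [-3.1, 0.3, 6.7]
grip_width: 0.0272
grip_force: 61.3
```

The stamp is on the floor, with a light contact force. I open partly and withdraw.

Emit:
{"name": "drive_tool", "arguments": {"series": [[0,0,0,0,0,0,0.55],[0,0,0,0,0,0,0.55],[0,0,0,0,0,0,0.55],[0,0,0,0,0,0,0.55],[0,0,-0.02,0,0,0,0.55],[0,0,-0.06,0,0,0,0.55],[0,0,-0.1,0,0,0,0.55],[0,0,-0.1,0,0,0,0.55],[0,0,-0.1,0,0,0,0.3],[0,0,-0.1,0,0,0,0]]}}

```text
t: 11.5
position: [0.5143, 0.0789, 0.2813]
eef_rot: [0.0, 0.183, 0.983, 0.0]
wrist_force: [1.3, -0.1, -0.0]
grip_width: 0.0113
grip_force: 0.0
```

```bash
python3 - <<'E'
from h import *
im,P=wcloud(); cv2.imwrite('pics/w4.png',im)
q=P-[.5552,.0615,0]; c,s=np.cos(np.radians(68.5)),np.sin(np.radians(68.5)); q=q@np.array([[c,-s,0],[s,c,0],[0,0,1]])
m=(abs(q[...,0])<.062)&(q[...,1]>-.003)&(q[...,1]<.093)
for lo,hi in((.026,.038),(.062,.074)):
    e=q[m&(q[...,2]>lo)&(q[...,2]<hi)]; print(lo,len(e),np.median(e,0).round(4),np.percentile(e,[1,99],axis=0).round(4).tolist(), cv2.minAreaRect((e[:,:2]*1e3).astype(np.float32))[1:])
E
python3 go.py .5 .1 .25 68.5
```

```text
0.026 3909 [-0.0059  0.0462  0.0326] [[-0.059, -0.0019, 0.0269], [0.0546, 0.0847, 0.0362]] ((121.91446685791016, 87.45043182373047), 0.10857708752155304)
0.062 1334 [-0.0016  0.0459  0.0694] [[-0.0605, -0.0026, 0.0625], [0.0516, 0.092, 0.0738]] ((123.86905670166016, 95.98822021484375), 0.001357626635581255)
t 11.55 pos [0.5166 0.0791 0.2878] yaw 68.91 shift [0.0466 0.0268 0.0753] (m 0.046 ) turn [0.0013 0.0028 0.0022] F [1.1 0.1 8. ] w 0.0032
```

View pics/w4.png

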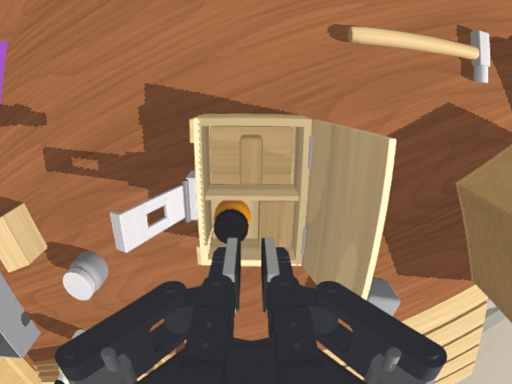

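The stamp sits flat in the bay at (252,160), inside all four walls. Now the lid: I go outside and above it, then lower.

```bash
python3 go.py .5702 .2221 .187 68.5
```

```text
t 11.55 pos [0.5166 0.0791 0.2878] yaw 68.91 shift [0.0047 0.3046 0.2029] (m 0.183 ) turn [0.0013 0.0028 0.0022] F [1.1 0.1 8. ] w 0.0032
```

Emit:
{"name": "drive_tool", "arguments": {"series": [[0.0047,0.06,0,0,0,0.0022,0],[0,0.06,0,0,0,0,0],[0,0.06,0,0,0,0,0],[0,0.06,0,0,0,0,0],[0,0.064,0,0,0,0,0],[0,0,0.06,0,0,0,0],[0,0,0.06,0,0,0,0],[0,0,0.06,0,0,0,0],[0,0,0.02,0,0,0,0],[0,0,0,0,0,0,0]]}}

```text
t: 12.8
position: [0.5681, 0.2212, 0.1791]
eef_rot: [-0.0, 0.187, 0.982, -0.0]
wrist_force: [0.2, 0.3, -0.1]
grip_width: 0.0002
grip_force: 0.0
```

```bash
python3 go.py .5702 .2221 .187 68.5
```

```text
t 12.8 pos [0.5681 0.2212 0.1791] yaw 68.5 shift [-0.0033  0.0032 -0.0157] (m 0.008 ) turn [-0. -0. -0.] F [ 0.2  0.3 -0.1] w 0.0002
```

Emit:
{"name": "drive_tool", "arguments": {"series": [[0,-0.031,-0.005,0,0,0,0],[0,-0.031,-0.005,0,0,0,0],[0,-0.031,-0.005,0,0,0,0],[0,-0.03,-0.005,0,0,0,0],[0,-0.03,0.001,0,0,0,0],[0,-0.03,0.003,0,0,0,0],[0,-0.029,0.007,0,0,0,0],[0,-0.028,0.012,0,0,0,0],[0,-0.026,0.015,0,0,0,0],[0,-0.024,0.018,0,0,0,0]]}}

```text
t: 14.05
position: [0.5146, 0.0855, 0.1602]
eef_rot: [-0.0, 0.187, 0.982, -0.0]
wrist_force: [0.3, 1.1, 1.6]
grip_width: 0.0003
grip_force: 1.0
```

```bash
cat > look2.py <<'E'
from h import *; import sys
im,P=cloud('top'); cv2.imwrite('pics/%s.png'%sys.argv[1],im)
c,s=np.cos(np.radians(68.5)),np.sin(np.radians(68.5)); q=(P-[.5552,.0615,0])@np.array([[c,-s,0],[s,c,0],[0,0,1]])
for nm,m in(('lid',(abs(q[...,1])<.095)&(abs(q[...,1])>.03)&(abs(q[...,0])<.1)),('hasp',(abs(q[...,1])<.02)&(q[...,0]<.06)&(q[...,0]>-.2))):
    for x in np.arange(-.19,.1,.02):
        k=q[m&(abs(q[...,0]-x)<.01)&(q[...,2]>.04)]
        if len(k)>5: print(nm,x.round(2),len(k),np.percentile(k[:,2],[10,50,90]).round(3))
t=np.array(status.sense()['position'])-[.5552,.0615,0]; print('tcp crate',np.round([c*t[0]+s*t[1],-s*t[0]+c*t[1],t[2]],4),status.sense()['wrist_force'].round(1),status.sense()['t'])
E
python3 look2.py t1
```

```text
lid -0.07 246 [0.07  0.451 0.527]
lid -0.05 303 [0.066 0.496 0.519]
lid -0.03 337 [0.063 0.453 0.485]
lid -0.01 345 [0.11  0.457 0.47 ]
lid 0.01 299 [0.442 0.465 0.47 ]
lid 0.03 300 [0.451 0.467 0.471]
lid 0.05 269 [0.119 0.469 0.494]
lid 0.07 143 [0.09  0.461 0.478]
hasp -0.13 82 [0.174 0.178 0.184]
hasp -0.11 76 [0.14  0.159 0.173]
hasp -0.09 79 [0.096 0.113 0.127]
hasp -0.07 82 [0.075 0.082 0.091]
hasp -0.05 63 [0.059 0.428 0.472]
hasp -0.03 116 [0.444 0.466 0.477]
hasp -0.01 94 [0.444 0.459 0.467]
hasp 0.01 51 [0.449 0.458 0.463]
hasp 0.03 22 [0.445 0.45  0.454]
tcp crate [0.0062 0.0471 0.159 ] [ 1.  -1.2  0.1] 14.1
```

Emit:
{"name": "drive_tool", "arguments": {"series": [[0,-0.021,0.021,0,0,0,0],[0,-0.019,0.024,0,0,0,0],[0,-0.015,0.026,0,0,0,0],[0,-0.012,0.028,0,0,0,0],[0,-0.008,0.029,0,0,0,0],[0,-0.004,0.026,0,0,0,0],[0,0,0.002,0,0,0,0],[0,0,0.002,0,0,0,0],[0,0,0,0,0,0,0],[0,0,0,0,0,0,0]]}}

```text
t: 15.35
position: [0.5003, 0.0495, 0.0819]
eef_rot: [-0.0, 0.186, 0.982, -0.0]
wrist_force: [-4.6, -2.3, 11.4]
grip_width: 0.0
grip_force: 6.0
```

```bash
python3 go.py .52 .09 .08 68.5
```

```text
t 15.35 pos [0.5003 0.0495 0.0819] yaw 68.52 shift [-0.0071  0.0899  0.0038] (m 0.045 ) turn [-0.0002 -0.0001  0.0001] F [-4.6 -2.3 11.4] w 0.0
```

The lid is shut (tip at z = 0.082, 11 N down). I rise, move outside the hasp and turn the tool 90°.

Emit:
{"name": "drive_tool", "arguments": {"series": [[0,0,-0.06,0,0,0,0],[0,0,-0.1,0,0,0,0],[0,0,-0.1,0,0,0,0],[0,0,-0.1,0,0,0,0],[-0.02,-0.067,-0.03,0,0,0,0],[-0.025,-0.067,0,0,0,0,0],[-0.024,-0.067,0,0,0,0,0],[-0.024,-0.067,0,0,0,0,0],[0,0,0,0,0,0.05,0],[0,0,0,0,0,0.05,0]]}}

```text
t: 16.6
position: [0.4945, -0.0924, 0.276]
eef_rot: [-0.001, 0.341, 0.94, 0.0]
wrist_force: [-0.1, 0.8, -0.3]
grip_width: -0.0002
grip_force: 0.0
```

Emit:
{"name": "drive_tool", "arguments": {"series": [[0,0,0,0,0,0.05,0],[0,0,0,0,0,0.05,0],[0,0,0,0,0,0.05,0],[0,0,0,0,0,0.05,0],[0,0,0,0,0,0.05,0],[0,0,0,0,0,0.05,0],[0,0,0,0,0,0.05,0],[0,0,0,0,0,0.05,0],[0,0,0,0,0,0,0],[0,0,0,0,0,0,0]]}}

```text
t: 17.85
position: [0.4946, -0.0921, 0.2764]
eef_rot: [-0.0, 0.826, 0.564, -0.0]
wrist_force: [0.5, -0.9, -0.2]
grip_width: 0.0001
grip_force: 0.0
```

```bash
python3 look2.py t2; python3 go.py .4947 -.0920 .155 -21.5
```

```text
lid -0.07 120 [0.056 0.081 0.086]
lid -0.05 274 [0.08  0.084 0.088]
lid -0.03 274 [0.08  0.083 0.087]
lid -0.01 274 [0.079 0.084 0.088]
lid 0.01 270 [0.08  0.084 0.088]
lid 0.03 277 [0.079 0.083 0.087]
lid 0.05 273 [0.08  0.084 0.087]
lid 0.07 235 [0.078 0.083 0.087]
hasp -0.19 209 [0.581 0.585 0.587]
hasp -0.17 207 [0.582 0.585 0.587]
hasp -0.15 205 [0.582 0.585 0.587]
hasp -0.13 244 [0.178 0.584 0.587]
hasp -0.11 221 [0.171 0.588 0.596]
hasp -0.09 24 [0.567 0.575 0.582]
hasp -0.07 76 [0.079 0.083 0.09 ]
hasp -0.05 84 [0.08  0.083 0.087]
hasp -0.03 84 [0.08  0.084 0.092]
hasp -0.01 83 [0.079 0.084 0.089]
hasp 0.01 84 [0.08  0.083 0.087]
hasp 0.03 84 [0.079 0.083 0.086]
hasp 0.05 81 [0.079 0.083 0.087]
tcp crate [-1.651e-01  1.000e-04  2.765e-01] [-0.3 -0.8  0.1] 17.9
t 17.9 pos [ 0.4946 -0.0921  0.2765] yaw -21.34 shift [2.000e-04 3.000e-04 2.431e-01] (m 0.122 ) turn [-0.0001 -0.      0.0009] F [-0.3 -0.8  0.1] w 0.0001
```

The lid is flat at about 83 mm everywhere. Now the hasp: I go down outside it and push it up to vertical.

Emit:
{"name": "drive_tool", "arguments": {"series": [[0,0,0.061,0,0,0,0],[0,0,0.061,0,0,0,0],[0,0,0.061,0,0,0,0],[0,0,0.06,0,0,0,0],[0,0,0,0,0,0,0],[0.029,0,-0.0076,0,0,0,0],[0.029,0,-0.0076,0,0,0,0],[0.029,0,-0.0076,0,0,0,0],[0.029,0,-0.0076,0,0,0,0],[0.029,0,-0.0076,0,0,0,0]]}}

```text
t: 19.15
position: [0.5214, -0.0235, 0.1745]
eef_rot: [-0.0, 0.826, 0.563, -0.0]
wrist_force: [0.1, -1.8, -0.9]
grip_width: 0.0002
grip_force: 0.6
```

Emit:
{"name": "drive_tool", "arguments": {"series": [[0.023,0,0.001,0,0,0,0],[0.024,0,0.003,0,0,0,0],[0.023,0,0.006,0,0,0,0],[0.021,0,0.009,0,0,0,0],[0.02,0,0.012,0,0,0,0],[0.019,0,0.015,0,0,0,0],[0.016,0,0.017,0,0,0,0],[0.015,0,0.018,0,0,0,0],[0,0,0,0,0,0,0],[0,0,0,0,0,0,0]]}}

```text
t: 20.4
position: [0.5507, 0.0501, 0.1338]
eef_rot: [-0.0, 0.827, 0.563, 0.0]
wrist_force: [0.0, -0.5, -0.3]
grip_width: 0.0002
grip_force: 0.0
```

Run:
```python
from h import *
c,s=np.cos(np.radians(68.5)),np.sin(np.radians(68.5)); M=np.array([[c,-s,0],[s,c,0],[0,0,1]])
S=status.sense(); print('tcp',(np.array(S['position'])-[.5552,.0615,0])@M,S['wrist_force'].round(1))
im,P=cloud('scene'); cv2.imwrite('pics/s5.png',cv2.resize(im[130:330,150:390],(720,600),interpolation=cv2.INTER_CUBIC))
```

```text
tcp [-1.22403629e-02  3.60170185e-05  1.33840592e-01] [ 0.  -0.5 -0.3]
```

View pics/s5.png

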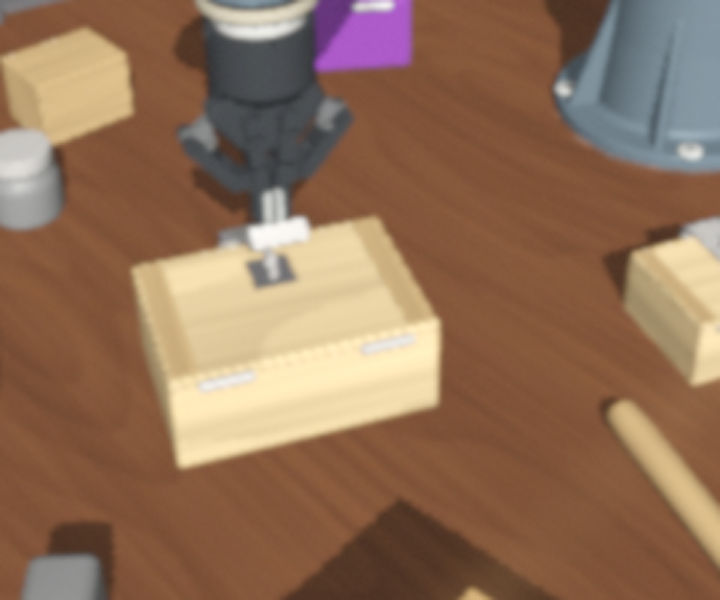

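The lid is shut, and the hasp end at (280,233) leads the fingertips as planned. I finish the arc and press.

Emit:
{"name": "drive_tool", "arguments": {"series": [[0.011,0,0.02,0,0,0,0],[0.009,0,0.021,0,0,0,0],[0.008,0,0.023,0,0,0,0],[0.007,0,0.02,0,0,0,0],[0,0,0.009,0,0,0,0],[0,0,0.003,0,0,0,0],[0,0,0,0,0,0,0],[0,0,0,0,0,0,0],[0,0,0,0,0,0,0],[0,0,0,0,0,0,0]]}}

```text
t: 21.7
position: [0.5572, 0.067, 0.0884]
eef_rot: [-0.0, 0.827, 0.563, 0.0]
wrist_force: [-15.1, 1.6, 36.8]
grip_width: -0.0003
grip_force: 18.2
```

Emit:
{"name": "drive_tool", "arguments": {"series": [[0,0,-0.02,0,0,0,0],[0,0,-0.06,0,0,0,0],[0,0,-0.1,0,0,0,0],[0,0,-0.1,0,0,0,0],[-0.1,0,-0.06,0,0,0,0],[-0.1,0,0,0,0,0,0],[-0.1,0,0,0,0,0,0],[-0.1,0,0,0,0,0,0],[-0.1,0,0,0,0,0,0],[0,0,0,0,0,0,0]]}}

```text
t: 22.95
position: [0.4645, -0.1684, 0.2556]
eef_rot: [0.0, 0.828, 0.561, -0.0]
wrist_force: [-0.3, 0.6, -0.7]
grip_width: -0.0001
grip_force: 0.0
```

Run:
```python
from h import *
c,s=np.cos(np.radians(68.5)),np.sin(np.radians(68.5)); M=np.array([[c,-s,0],[s,c,0],[0,0,1]])
for n in('top','scene'):
    im,P=cloud(n); q=(P-[.5552,.0615,0])@M
    if n=='scene': cv2.imwrite('pics/s6.png',cv2.resize(im[160:300,180:350],(728,600),interpolation=cv2.INTER_CUBIC))
    for x in np.arange(-.07,.05,.01):
        a=q[(abs(q[...,0]-x)<.005)&(abs(q[...,1])<.018)&(abs(q[...,1])>.009)&(q[...,2]>.06)&(q[...,2]<.2)]; b=q[(abs(q[...,0]-x)<.005)&(abs(q[...,1])>.04)&(abs(q[...,1])<.09)&(q[...,2]>.06)]
        print(n,x.round(2),len(a),np.median(a[:,2]).round(4),np.median(b[:,2]).round(4))
```

```text
top -0.07 18 0.0902 0.0748
top -0.06 22 0.091 0.0832
top -0.05 19 0.0908 0.0841
top -0.04 20 0.0906 0.0835
top -0.03 19 0.0921 0.0834
top -0.02 21 0.088 0.0822
top -0.01 18 0.0918 0.0841
top 0.0 19 0.0897 0.0833
top 0.01 18 0.0902 0.0831
top 0.02 20 0.0901 0.0833
top 0.03 13 0.0888 0.0836
top 0.04 20 0.0818 0.0835
scene -0.07 21 0.0895 0.0819
scene -0.06 17 0.0889 0.0825
scene -0.05 23 0.0896 0.0828
scene -0.04 19 0.0893 0.0827
scene -0.03 22 0.0894 0.0828
scene -0.02 26 0.0885 0.0826
scene -0.01 19 0.0891 0.0828
scene 0.0 26 0.0893 0.0827
scene 0.01 11 0.0894 0.0825
scene 0.02 5 0.0991 0.0827
scene 0.03 71 0.0911 0.0827
scene 0.04 25 0.0821 0.0827
```

View pics/s6.png

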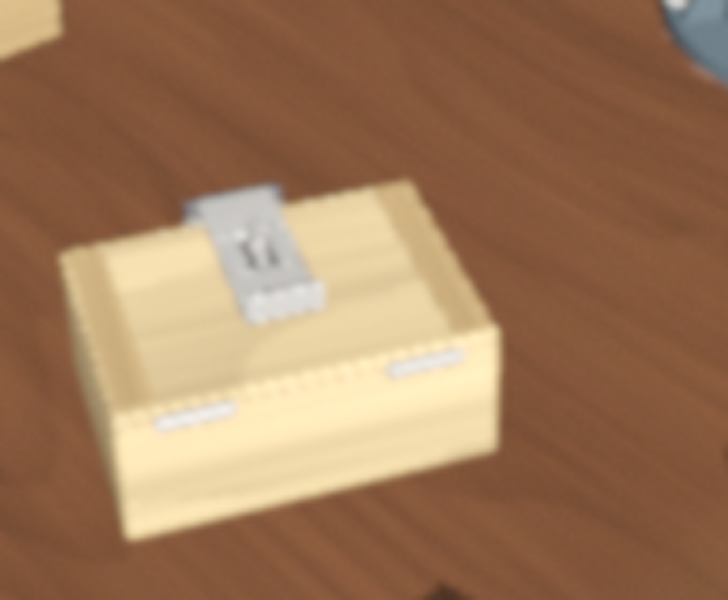

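The hasp lies level on the shut lid (about 89 mm along its whole length), with the catch through its slot at (258,245). The arm is clear.

```bash
python3 -c "
from plant import bot
print(bot.job_done())"
```

```text
the job is handed in; nothing more can be done
None
```

The job is handed in: the stamp was lowered face down into the empty bay, the lid is shut, and the hasp lies flat over the catch, all in about 23 s without touching the other things on the bench.

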